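Load the current job's end cap into its bay of the rotary indexer

TASK

The coloured tag lying in the white frame of the job board shows the current job. Turn the rotor of the indexer until the bay of that colour has clicked in facing the loading lane, then slide the end cap of the same colour flat along the bench, without lifting it, up the lane and fully home against the hub of that bay. Leave the other two caps and everything else on the bench where they are, and let go.

Things in the scene. Friction and masses are not known exactly. Their poses are not given: they have to be found in the camera images.
- indexer: Fixed rotary loading station on the bench. Origin: on the bench, on the rotor's vertical axis (a dark bolt 28 mm across, 52 mm high). Its own -y axis points out through the loading lane. An aluminium fence 28 mm high stands round the rest of the rotor, inner face at least 147 mm from the axis. No floor: caps slide on the bench itself.
- rotor (a joint): Angle of the rotor (rad), anticlockwise from above positive, stops at +-2.7. Spring detents every 60 degrees pull it in over about the last 10 degrees; it turns with 2 to 6 N at a vane. At +1.047 the blue bay faces the lane, at -1.047 the orange one, at -2.094 the yellow one, at 0 a grey unused one (vanes then 30 degrees either side of the lane's centre line).
- hub (a point): Top of the rotor's hub on its axis, 44 mm above the bench. The hub has six flat coloured faces 50 mm from the axis. Six white radial vanes, 8 mm thick and 36 mm high, reach from the hub to 134 mm from the axis and part six bays, 60 degrees each, open outwards, upwards and below (no floor). A fingertip dipped into a bay can push a vane round.
- gate (a point): Point on the bench on the lane's centre line, 240 mm from the rotor's axis, just outside the lane's mouth. Turns with the indexer. The lane: two aluminium walls 28 mm high, 100 mm apart inside, from 146 to 210 mm from the axis, then flaring outwards to 237 mm.
- job_frame (a point): Centre of the white square frame (outside 66 mm, standing 14 mm high) at one end of the black job board, which lies on the bench beyond the work: the tag lying in it is the current job. The other two tags lie outside the frame on the same board.
- tag_blue: Blue square tag, 44 x 44 x 4 mm, fixed on the job board. Origin: centre of its underside.
- cap_blue: Blue round end cap, loose: disc 60 mm across and 16 mm high with an aluminium boss 22 mm across and 6 mm high on top; about 0.15 kg. Origin: centre of its underside, z up.
- bay_blue (a point): Where the centre of the cap's underside is when it is fully home in the bay whose hub face is blue: on the bay's centre line, 81 mm from the rotor's axis. Turns with the rotor.
- tag_orange: Orange square tag, 44 x 44 x 4 mm, fixed on the job board. Origin: centre of its underside.
- cap_orange: Orange round end cap, loose: disc 60 mm across and 16 mm high with an aluminium boss 22 mm across and 6 mm high on top; about 0.15 kg. Origin: centre of its underside, z up.
- bay_orange (a point): Where the centre of the cap's underside is when it is fully home in the bay whose hub face is orange: on the bay's centre line, 81 mm from the rotor's axis. Turns with the rotor.
- tag_yellow: Yellow square tag, 44 x 44 x 4 mm, fixed on the job board. Origin: centre of its underside.
- cap_yellow: Yellow round end cap, loose: disc 60 mm across and 16 mm high with an aluminium boss 22 mm across and 6 mm high on top; about 0.15 kg. Origin: centre of its underside, z up.
- bay_yellow (a point): Where the centre of the cap's underside is when it is fully home in the bay whose hub face is yellow: on the bay's centre line, 81 mm from the rotor's axis. Turns with the rotor.
- jar: Jar standing among the caps, 42 mm across, 55 mm high; leave alone. Origin: centre of its underside.
- tape: Green roll of tape lying flat, 90 mm across, 25 mm high; leave alone. Origin: centre of its underside.
- screwdriver: Screwdriver lying on the bench, about 200 mm long; leave alone. Origin about its middle.
- carton: Cardboard carton 100 x 70 x 60 mm; leave alone. Origin: centre of its underside.
- wrench: Spanner lying on the bench, about 180 mm long; leave alone. Origin about its middle.
- bottle: Small bottle 44 mm across, 65 mm high; leave alone. Origin: centre of its underside.
There are look-alikes about, which are no part of the job. Of the things like the cap_blue, leave any that is pink or red; of the rest the larger one is meant.

How it is judged:
By the outcome, as a careful person would: the job done as asked, in the order asked, and still so for the second after the job is handed in, with the robot touching nothing.
It also fails if it takes over 67 s, if anything falls off the work surface, if the arm or the gripper's body presses on something with over 40 N, if the wrist force passes 120 N, or if a joint passes its speed limit or range.

ROBOT

A 6-joint arm with a two-finger parallel gripper is mounted at the origin on the work surface. World frame = base frame: x ahead of the robot, y to its left, z up, the work surface at z = 0. Lengths are in m, angles in rad, forces in N, time in s.
With the tool pointing down it reaches from about 0.325 to 0.775 m from the base axis. Payload 5.5 kg.
Tool frame: the origin (TCP) lies at the very end of the fingers, on their centre line; the grasp point (between the pads) lies 19 mm behind it; z points along the fingers, y is the direction in which the jaws open and shut (so a half turn about z gives the same grasp; the last joint's range is limited). The gripper opens to 85 mm and grips with 20 to 120 N. Pads are 22 mm wide; open, the fingers measure 114 mm over their backs; the gripper's body (76 mm by 85 mm) begins 54 mm behind the grasp point. The pads swing forward as they close: fully open they stand 13 mm farther back than shut.
Start: joints at [-1.338, 0.091, 1.231, -0, 1.82, -0.057], TCP at [0.171, -0.575, 0.208] pointing down, gripper open.
Joint ranges: [-2.87, 2.87], [-0.86, 2.18], [0.17, 2.46], [-1.51, 4.65], [0.06, 2.69], [-2.65, 2.65]. Speed limits (rad/s): [2.57, 2.57, 3.01, 3.14, 3.14, 3.14].

INTERFACE

Orientations are given as a unit quaternion [x, y, z, w].
In Python, from plant import bot, cams, finish_job gives the robot as it stands.
- The arm moves only by the tool servo_tool, never from a script. Its argument "increments" is a list of rows, each an object of numbers: "wx", "wy", "wz": the turn, a rotation vector about the tool's x, y, z in degrees; "dx", "dy", "dz": the shift along the tool's x, y, z in m; "jaw": the opening in per cent of the stroke, from 0 (shut) to 100 (fully open). A call has 1 to 8 rows; each row shifts and turns the commanded pose from where the row before left it, along the tool's axes as they then stand; what a row does not reach is not made up. A row lasts 1/12 s, in which the tool goes at most 41.7 mm and 7.16 degrees, less where a joint would pass 70% of its speed; a pose out of reach is approached as far as the arm can. A call is refused whole if a number of a shift passes 0.0417 or a number of a turn 7.16, either way. A call with a gripper value outside its range is refused whole. The fingers move at their own pace and stop on an object; the grip force is fixed at half the most. Time passes only in rows, so rows that do not move let the fingers close. It gives the time, the measured TCP pose, the force and the opening at its end, in the units of the state.
- bot.get_obs(): the state, without advancing time (a new reading comes with each control period).
- cams.capture(name): name is "side" or "top"; returns a dict with "pixels" (480x640x3 uint8, red, green, blue), "vfov" (degrees; the focal length in pixels is half the picture's height over the tangent of half this angle, whatever the lens; pixels are square), "cx", "cy" (the principal point, pixels), "rvec" (rotation vector, rad) and "tvec" (3), from world to camera coordinates, as OpenCV has them. Camera axes: x right, y down, z forward; pixel columns grow to the right and rows downward; lengths in m; the calibration is good to about 2 mm. A picture is of the moment at which its call begins. There is no depth.
- finish_job(): hands the job in, once; it reports no verdict.
The state is a dict: "time_s": time; "q": joint angles; "qd": joint speeds; "effort": joint torques, N m; "tcp_pos": TCP position; "orientation": TCP orientation; "ft_force": force on the tool from outside, world axes, zero at the start; "wrist_torque": the same for the moment, N m; "grip_width": finger opening in m.
Only numpy, scipy, OpenCV 4.12 (cv2) and the standard library are available. Lean on these libraries where they do the work, as an engineer would, in place of code of your own. Each camera call takes 0.05 s, during which the arm holds its last target. There are 200 camera calls.

## Working session

There is one attempt and no reset: what is moved stays moved. The work goes in short steps, Python scripts to look and compute and a tool call to move; the robot and the scene stay as the last step left them, time stands still between calls to the robot, and variables do not carry over. Pictures are saved under pics/ and viewed, about 8 in all and at most 12, crops included, and the job is handed in when it is done.

Besides the shell and the picture viewer there is one more tool, called after "Request:" by a JSON object that holds its "method" and its "body", one argument or row to a line. servo_tool: Moves the arm, as the interface text tells. Its arguments: {"type":"object","properties":{"increments":{"type":"array"}},"required":["increments"]}

```bash
mkdir -p pics
cat > h.py <<'E'
import numpy as np, cv2
from plant import bot, cams, finish_job
def cap(name,fn):
    c=cams.capture(name); cv2.imwrite('pics/'+fn,c['pixels'][:,:,::-1]); 
    np.savez('pics/'+fn+'.npz',**{k:v for k,v in c.items()}); return c
def load(fn): return np.load('pics/'+fn+'.npz',allow_pickle=True)
def cal(c):
    f=240/np.tan(np.radians(float(c['vfov']))/2)
    return np.array([[f,0,float(c['cx'])],[0,f,float(c['cy'])],[0,0,1]]),cv2.Rodrigues(np.array(c['rvec'],float))[0],np.array(c['tvec'],float).ravel()
def w(c,u,v,z):
    K,R,t=cal(c); d=R.T@np.linalg.inv(K)@[u,v,1]; o=-R.T@t
    return o+d*(z-o[2])/d[2]
def px(c,p):
    K,R,t=cal(c); q=K@(R@np.array(p,float)+t); return q[:2]/q[2]
E
python3 - <<'E'
from h import *
for n in('top','side'):
    c=cap(n,n+'1.png'); print({k:v for k,v in c.items() if k!='pixels'}); K,R,t=cal(c); print(-R.T@t)
print(bot.get_obs())
E
```

```text
{'vfov': 42.989720023045265, 'cx': 316.1097805737413, 'cy': 243.48908325968875, 'rvec': array([ 2.14713278, -2.10590406,  0.17066261]), 'tvec': array([-0.00927274,  0.55536793,  1.40287705])}
[ 0.30805379 -0.01735596  1.4769513 ]
{'vfov': 46.58386523549044, 'cx': 323.38099637807034, 'cy': 235.4717441743678, 'rvec': array([ 2.24483369, -0.12370723,  0.07042616]), 'tvec': array([-0.54712717,  0.09139173,  1.25795738])}
[ 0.43165997 -0.97911494  0.86322705]
{'time_s': 0.1, 'q': array([-1.33773406e+00,  9.17827956e-02,  1.23179250e+00,  3.07327288e-05,
        1.81981748e+00, -5.66927396e-02]), 'qd': array([ 8.50005496e-04, -2.61787285e-03, -3.38894447e-03, -9.40415765e-04,
       -1.19011974e-03,  7.04166945e-05]), 'effort': array([ 3.06791255e-03, -4.60217857e+01, -4.19217074e+01, -6.20330027e-07,
        1.06195587e-02,  1.94313191e-05]), 'tcp_pos': array([ 0.17137218, -0.57468469,  0.20704919]), 'orientation': array([ 9.89522652e-01,  1.44374895e-01, -6.44311052e-05, -8.97877349e-04]), 'ft_force': array([-0.29606218,  0.14899289,  0.77351843]), 'wrist_torque': array([ 0.01676334, -0.01480392, -0.00478456]), 'grip_width': 0.08510346488090507}
```

View pics/top1.png

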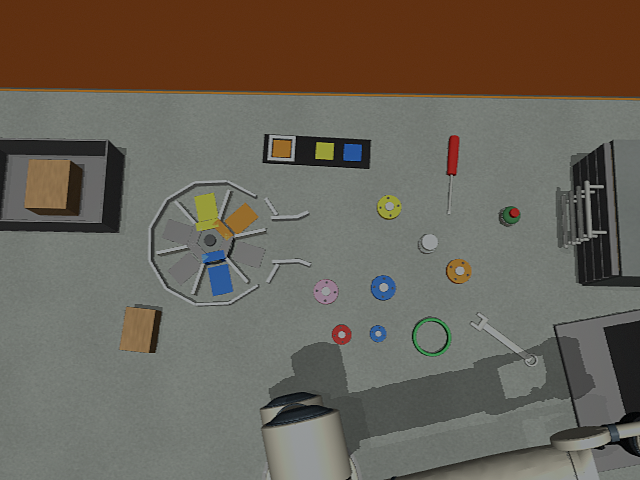

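View pics/side1.png

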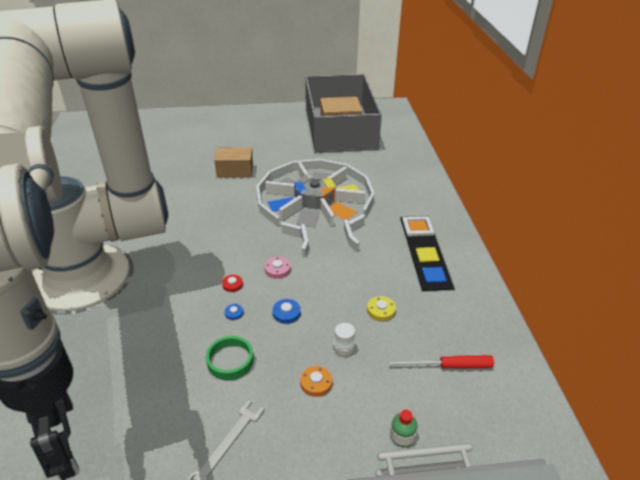

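Frame at (282,148) holds the orange tag, so the job is orange. The orange cap is at (459,271), with the indexer axis near (210,240) and the lane opening to the right (world -y). Crop closer.

Run:
```python
from h import *
c=load('top1.png'); im=c['pixels'][:,:,::-1]
a=cv2.resize(im[170:315,140:320],None,fx=4.2,fy=4.1,interpolation=cv2.INTER_CUBIC)
cv2.imwrite('pics/crop1.png',a)
hsv=cv2.cvtColor(np.ascontiguousarray(im),cv2.COLOR_BGR2HSV)
def blob(lo,hi,box):
    m=cv2.inRange(hsv,lo,hi); x0,y0,x1,y1=box; s=m[y0:y1,x0:x1]; p=np.argwhere(s); h=cv2.convexHull(p[:,::-1].astype(np.int32)); (q,r)=cv2.minEnclosingCircle(h); return q[0]+x0,q[1]+y0,r,len(p)
for n,b,lo,hi in(('or',(440,250,480,290),(8,120,80),(22,255,255)),('bl',(365,270,400,305),(100,120,60),(125,255,255)),('ye',(372,190,405,225),(24,120,80),(36,255,255))):
    r=blob(lo,hi,b); print(n,r,w(c,r[0],r[1],.012))
for n,u,v,z in(('bolt',210,240,.052),('jar',428,242,.055),('frame',282,148,.01),('tape',432,337,.025),('pink',326,292,.016),('bottle',511,214,.06)): print(n,w(c,u,v,z))
```

```text
or (458.377742767334, 270.95767974853516, 12.494372367858887, 384) [ 0.50067749 -0.34297529  0.012     ]
bl (382.6836738586426, 287.34693908691406, 12.42686653137207, 391) [ 0.45747504 -0.16043164  0.012     ]
ye (388.52928924560547, 206.59623336791992, 12.02133560180664, 362) [ 0.65712531 -0.17449405  0.012     ]
bolt [0.5584462  0.25407189 0.052     ]
jar [ 0.56266341 -0.26309959  0.055     ]
frame [0.80384489 0.09261298 0.01      ]
tape [ 0.34133756 -0.27515949  0.025     ]
pink [ 0.44325742 -0.02420436  0.016     ]
bottle [ 0.632874   -0.45949824  0.06      ]
```

View pics/crop1.png

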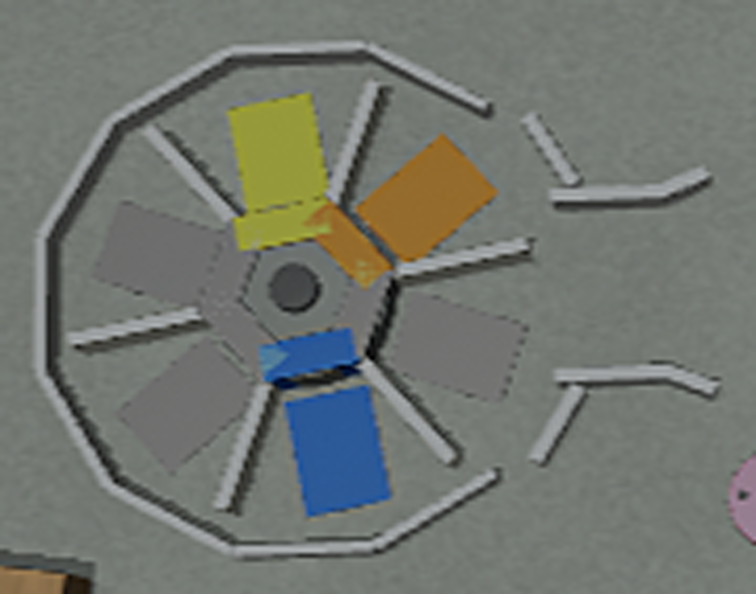

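Crop: bolt at (295,288); lane walls run (552,197)–(660,191) above and (555,376)–(665,370) below; vane tips of the orange bay at (530,245) and (378,88). The orange bay must turn clockwise by about 45°.

Run:
```python
from h import *
c=load('top1.png')
P=lambda u,v,z: w(c,140+u/4.2,170+v/4.1,z)[:2]
A=P(295,288,.052); print('axis',A)
w1=[P(552,197,.028),P(660,191,.028)]; w2=[P(555,376,.028),P(665,370,.028)]
print(w1,w2, 'sep',np.linalg.norm(w1[0]-w2[0]))
for a,b in((w1[0],w1[1]),(w2[0],w2[1]),(A,(w1[0]+w2[0])/2),(A,(w1[1]+w2[1])/2)): d=b-a; print('dir deg',np.degrees(np.arctan2(d[1],d[0])),np.linalg.norm(d))
for u,v in((530,245),(378,88),(148,128),(72,340),(222,505),(455,460)):
    d=P(u,v,.036)-A; print('vane',np.degrees(np.arctan2(d[1],d[0])),np.linalg.norm(d))
```

```text
axis [0.55786757 0.25347499]
[array([0.61963406, 0.1116963 ]), array([0.62440588, 0.04922871])] [array([0.51248926, 0.10646808]), array([0.51722343, 0.0436292 ])] sep 0.10727228133088298
dir deg -85.63172689945496 0.06264957520842293
dir deg -85.69157364039633 0.06301696285613173
dir deg -86.75202624497469 0.14462511217517857
dir deg -86.42181424311663 0.2074504420551255
vane -76.67814060836422 0.13441579184832728
vane -17.481553437834638 0.13050712698151387
vane 43.66095320050873 0.13500393243421765
vane 103.26957815441202 0.1326421335876779
vane 163.15431430060173 0.13095851686081028
vane -136.21751995222166 0.1339476988837636
```

Request:
{"method": "servo_tool", "body": {
  "increments": [
    {"wz":-7.04,"jaw":0},
    {"wz":-7.04,"jaw":0},
    {"wz":-7.04,"jaw":0},
    {"wz":-7.04,"jaw":0},
    {"wz":-7.04,"jaw":0},
    {"wz":-7.04,"jaw":0},
    {"wz":-7.04,"jaw":0},
    {"wz":-7.04,"jaw":0}
  ]
}}

```text
schema error: expected keys wx, wy, wz, dx, dy, dz, jaw
```

Request:
{"method": "servo_tool", "body": {
  "increments": [
    {"wz":-7.04,"jaw":0},
    {"wz":-7.04,"jaw":0},
    {"wz":-7.04,"jaw":0},
    {"dx":0.03,"dy":0.021,"jaw":0},
    {"dx":0.03,"dy":0.021,"jaw":0},
    {"dx":0.03,"dy":0.021,"jaw":0},
    {"dx":0.03,"dy":0.021,"jaw":0},
    {"dx":0.03,"dy":0.021,"jaw":0}
  ]
}}

```text
schema error: expected keys wx, wy, wz, dx, dy, dz, jaw
```

Request:
{"method": "servo_tool", "body": {
  "increments": [
    {"dx":0.03,"dy":0.021,"jaw":0},
    {"dx":0.03,"dy":0.021,"jaw":0},
    {"dx":0.03,"dy":0.021,"jaw":0},
    {"dx":0.03,"dy":0.021,"jaw":0},
    {"dx":0.03,"dy":0.021,"jaw":0},
    {"dx":0.03,"dy":0.021,"jaw":0},
    {"dx":0.03,"dy":0.021,"jaw":0},
    {"dx":0.03,"dy":0.021,"jaw":0}
  ]
}}

```text
schema error: expected keys wx, wy, wz, dx, dy, dz, jaw
```

Request:
{"method": "servo_tool", "body": {
  "increments": [
    {"dx":0.03,"dy":0.021,"jaw":0},
    {"dx":0.03,"dy":0.021,"jaw":0},
    {"dx":0.03,"dy":0.021,"jaw":0},
    {"dx":0.03,"dy":0.021,"jaw":0},
    {"dx":0.03,"dy":0.021,"jaw":0},
    {"dx":0.03,"dy":0.021,"jaw":0},
    {"jaw":0},
    {"jaw":0}
  ]
}}

```text
schema error: expected keys wx, wy, wz, dx, dy, dz, jaw
```

All keys are required in every row.

Request:
{"method": "servo_tool", "body": {
  "increments": [
    {"wx":0,"wy":0,"wz":-7.04,"dx":0,"dy":0,"dz":0,"jaw":0},
    {"wx":0,"wy":0,"wz":-7.04,"dx":0,"dy":0,"dz":0,"jaw":0},
    {"wx":0,"wy":0,"wz":-7.04,"dx":0,"dy":0,"dz":0,"jaw":0},
    {"wx":0,"wy":0,"wz":-7.04,"dx":0,"dy":0,"dz":0,"jaw":0},
    {"wx":0,"wy":0,"wz":-7.04,"dx":0,"dy":0,"dz":0,"jaw":0},
    {"wx":0,"wy":0,"wz":-7.04,"dx":0,"dy":0,"dz":0,"jaw":0},
    {"wx":0,"wy":0,"wz":-7.04,"dx":0,"dy":0,"dz":0,"jaw":0},
    {"wx":0,"wy":0,"wz":-7.04,"dx":0,"dy":0,"dz":0,"jaw":0}
  ]
}}

```text
time_s: 0.77
tcp_pos: [0.1714, -0.5748, 0.2074]
orientation: [0.802, 0.597, 0.0, -0.001]
ft_force: [-0.4, -0.5, -0.4]
grip_width: -0.0003
```

Request:
{"method": "servo_tool", "body": {
  "increments": [
    {"wx":0,"wy":0,"wz":-7.04,"dx":0,"dy":0,"dz":0,"jaw":0},
    {"wx":0,"wy":0,"wz":-7.04,"dx":0,"dy":0,"dz":0,"jaw":0},
    {"wx":0,"wy":0,"wz":-7.04,"dx":0,"dy":0,"dz":0,"jaw":0},
    {"wx":0,"wy":0,"wz":0,"dx":0.03,"dy":0.021,"dz":0,"jaw":0},
    {"wx":0,"wy":0,"wz":0,"dx":0.03,"dy":0.021,"dz":0,"jaw":0},
    {"wx":0,"wy":0,"wz":0,"dx":0.03,"dy":0.021,"dz":0,"jaw":0},
    {"wx":0,"wy":0,"wz":0,"dx":0.03,"dy":0.021,"dz":0,"jaw":0},
    {"wx":0,"wy":0,"wz":0,"dx":0.03,"dy":0.021,"dz":0,"jaw":0}
  ]
}}

```text
time_s: 1.43
tcp_pos: [0.266, -0.4163, 0.2074]
orientation: [0.682, 0.731, 0.0, -0.0]
ft_force: [0.1, -0.4, 0.5]
grip_width: -0.0002
```

Request:
{"method": "servo_tool", "body": {
  "increments": [
    {"wx":0,"wy":0,"wz":0,"dx":0.03,"dy":0.021,"dz":0,"jaw":0},
    {"wx":0,"wy":0,"wz":0,"dx":0.03,"dy":0.021,"dz":0,"jaw":0},
    {"wx":0,"wy":0,"wz":0,"dx":0.03,"dy":0.021,"dz":0,"jaw":0},
    {"wx":0,"wy":0,"wz":0,"dx":0.03,"dy":0.021,"dz":0,"jaw":0},
    {"wx":0,"wy":0,"wz":0,"dx":0.03,"dy":0.021,"dz":0,"jaw":0},
    {"wx":0,"wy":0,"wz":0,"dx":0.03,"dy":0.021,"dz":0,"jaw":0},
    {"wx":0,"wy":0,"wz":0,"dx":0.03,"dy":0.021,"dz":0,"jaw":0},
    {"wx":0,"wy":0,"wz":0,"dx":0.03,"dy":0.021,"dz":0,"jaw":0}
  ]
}}

```text
time_s: 2.1
tcp_pos: [0.4167, -0.1649, 0.2078]
orientation: [0.682, 0.732, -0.0, -0.0]
ft_force: [1.3, -1.3, 0.0]
grip_width: -0.0001
```

Request:
{"method": "servo_tool", "body": {
  "increments": [
    {"wx":0,"wy":0,"wz":0,"dx":0.03,"dy":0.021,"dz":0,"jaw":0},
    {"wx":0,"wy":0,"wz":0,"dx":0.03,"dy":0.021,"dz":0,"jaw":0},
    {"wx":0,"wy":0,"wz":0,"dx":0.03,"dy":0.021,"dz":0,"jaw":0},
    {"wx":0,"wy":0,"wz":0,"dx":0.03,"dy":0.021,"dz":0,"jaw":0},
    {"wx":0,"wy":0,"wz":0,"dx":0.03,"dy":0.021,"dz":0,"jaw":0},
    {"wx":0,"wy":0,"wz":0,"dx":0.03,"dy":0.021,"dz":0,"jaw":0},
    {"wx":0,"wy":0,"wz":0,"dx":0.03,"dy":0.021,"dz":0,"jaw":0},
    {"wx":0,"wy":0,"wz":0,"dx":0.03,"dy":0.021,"dz":0,"jaw":0}
  ]
}}

```text
time_s: 2.77
tcp_pos: [0.5674, 0.0864, 0.2075]
orientation: [0.682, 0.732, -0.0, -0.0]
ft_force: [-0.3, -0.0, -0.1]
grip_width: -0.0003
```

Request:
{"method": "servo_tool", "body": {
  "increments": [
    {"wx":0,"wy":0,"wz":0,"dx":0.03,"dy":0.021,"dz":0,"jaw":0},
    {"wx":0,"wy":0,"wz":0,"dx":0.03,"dy":0.021,"dz":0,"jaw":0},
    {"wx":0,"wy":0,"wz":0,"dx":0.03,"dy":0.026,"dz":0,"jaw":0},
    {"wx":0,"wy":0,"wz":0,"dx":0,"dy":0,"dz":0.04,"jaw":0},
    {"wx":0,"wy":0,"wz":0,"dx":0,"dy":0,"dz":0.04,"jaw":0},
    {"wx":0,"wy":0,"wz":0,"dx":0,"dy":0,"dz":0.04,"jaw":0},
    {"wx":0,"wy":0,"wz":0,"dx":0,"dy":0,"dz":0.02,"jaw":0},
    {"wx":0,"wy":0,"wz":0,"dx":0,"dy":0,"dz":0,"jaw":0}
  ]
}}

```text
time_s: 3.43
tcp_pos: [0.6243, 0.1783, 0.0593]
orientation: [0.682, 0.732, -0.006, -0.004]
ft_force: [-0.5, 0.6, -0.8]
grip_width: 0.0004
```

Request:
{"method": "servo_tool", "body": {
  "increments": [
    {"wx":0,"wy":0,"wz":0,"dx":0,"dy":0,"dz":0,"jaw":0},
    {"wx":0,"wy":0,"wz":0,"dx":0,"dy":0,"dz":0,"jaw":0},
    {"wx":0,"wy":0,"wz":0,"dx":0,"dy":0,"dz":0.02,"jaw":0},
    {"wx":0,"wy":0,"wz":0,"dx":0,"dy":0,"dz":0.02,"jaw":0},
    {"wx":0,"wy":0,"wz":0,"dx":0,"dy":0,"dz":0,"jaw":0},
    {"wx":0,"wy":0,"wz":0,"dx":0,"dy":0,"dz":0,"jaw":0}
  ]
}}

```text
time_s: 3.93
tcp_pos: [0.6289, 0.1791, 0.0297]
orientation: [0.682, 0.732, 0.0, 0.0]
ft_force: [0.5, 0.1, 0.2]
grip_width: 0.0
```

Request:
{"method": "servo_tool", "body": {
  "increments": [
    {"wx":0,"wy":0,"wz":0,"dx":0,"dy":0,"dz":0.015,"jaw":0},
    {"wx":0,"wy":0,"wz":0,"dx":-0.007,"dy":-0.011,"dz":0,"jaw":0},
    {"wx":0,"wy":0,"wz":0,"dx":-0.007,"dy":-0.011,"dz":0,"jaw":0},
    {"wx":0,"wy":0,"wz":0,"dx":-0.003,"dy":-0.009,"dz":0,"jaw":0},
    {"wx":0,"wy":0,"wz":0,"dx":-0.003,"dy":-0.009,"dz":0,"jaw":0},
    {"wx":0,"wy":0,"wz":0,"dx":-0.002,"dy":-0.008,"dz":0,"jaw":0},
    {"wx":0,"wy":0,"wz":0,"dx":-0.001,"dy":-0.009,"dz":0,"jaw":0},
    {"wx":0,"wy":0,"wz":0,"dx":-0.001,"dy":-0.009,"dz":0,"jaw":0}
  ]
}}

```text
time_s: 4.6
tcp_pos: [0.5652, 0.1506, 0.0158]
orientation: [0.682, 0.732, 0.002, 0.001]
ft_force: [0.3, -1.1, -0.1]
grip_width: -0.0
```

Request:
{"method": "servo_tool", "body": {
  "increments": [
    {"wx":0,"wy":0,"wz":0,"dx":0.001,"dy":-0.009,"dz":0,"jaw":0},
    {"wx":0,"wy":0,"wz":0,"dx":0.001,"dy":-0.009,"dz":0,"jaw":0},
    {"wx":0,"wy":0,"wz":0,"dx":0,"dy":0,"dz":0,"jaw":0},
    {"wx":0,"wy":0,"wz":0,"dx":0,"dy":0,"dz":0,"jaw":0}
  ]
}}

```text
time_s: 4.93
tcp_pos: [0.5463, 0.1516, 0.0139]
orientation: [0.682, 0.732, 0.001, 0.0]
ft_force: [-0.4, 0.1, 0.4]
grip_width: 0.0001
```

Run:
```python
from h import *
c=cap('top','top2.png'); im=c['pixels'][:,:,::-1]
d=cap('side','side2.png')['pixels'][:,:,::-1]
a=cv2.resize(im[170:315,140:320],None,fx=2.2,fy=4.1,interpolation=cv2.INTER_CUBIC)
a=cv2.resize(im[170:320,140:290],(400,400),interpolation=cv2.INTER_CUBIC)
b=cv2.resize(d[140:260,240:390],(400,320),interpolation=cv2.INTER_CUBIC)
b=cv2.copyMakeBorder(b,0,80,0,0,cv2.BORDER_CONSTANT)
cv2.imwrite('pics/c2.png',np.hstack([a,b]))
```

```text
(no output)
```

View pics/c2.png

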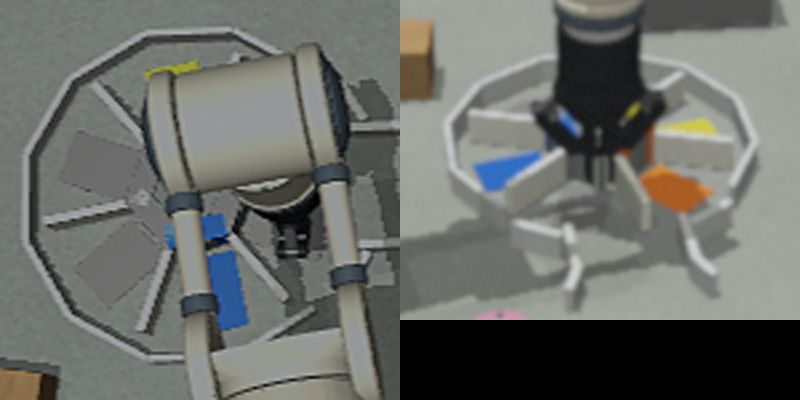

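Run:
```python
from h import *
A=np.array([.558,.2535])
for f in('top2.png','side2.png'):
    c=load(f); 
    o=(140,170,400/150,400/150) if f[0]=='t' else (240,140,400/150,320/120)
    g=lambda p:np.round((np.array(px(c,p))-o[:2])*o[2:])
    print(f,'tcp',g((.546,.1516,.014)),'hub',g((*A,.044)))
    for a in(-76.7,-116,-136.7):
        t=np.radians(a); print(a,[g((*(A+r*np.array([np.cos(t),np.sin(t)])),.036)) for r in(.055,.134)])
```

```text
top2.png tcp [305. 209.] hub [189. 189.]
-76.7 [array([250., 178.]), array([336., 159.])]
-116 [array([244., 218.]), array([321., 257.])]
-136.7 [array([230., 235.]), array([288., 300.])]
side2.png tcp [199. 203.] hub [201. 117.]
-76.7 [array([220., 153.]), array([248., 199.])]
-116 [array([182., 153.]), array([152., 199.])]
-136.7 [array([164., 147.]), array([108., 183.])]
```

The picture shows the fingers now in the grey bay, left of the orange/grey vane, and the rotor has not moved. There was no force either, so something is off. I'll go on gently toward the next clockwise vane (at -137°), which serves just as well, and watch the force.

Request:
{"method": "servo_tool", "body": {
  "increments": [
    {"wx":0,"wy":0,"wz":0,"dx":0.003,"dy":-0.008,"dz":0,"jaw":0},
    {"wx":0,"wy":0,"wz":0,"dx":0.003,"dy":-0.008,"dz":0,"jaw":0},
    {"wx":0,"wy":0,"wz":0,"dx":0.003,"dy":-0.007,"dz":0,"jaw":0}
  ]
}}

```text
time_s: 5.28
tcp_pos: [0.5217, 0.1588, 0.0128]
orientation: [0.682, 0.732, -0.0, -0.0]
ft_force: [0.1, -0.4, 0.5]
grip_width: -0.0002
```

Request:
{"method": "servo_tool", "body": {
  "increments": [
    {"wx":0,"wy":0,"wz":0,"dx":0.003,"dy":-0.006,"dz":0,"jaw":0},
    {"wx":0,"wy":0,"wz":0,"dx":0.003,"dy":-0.006,"dz":0,"jaw":0}
  ]
}}

```text
time_s: 5.45
tcp_pos: [0.5093, 0.1641, 0.013]
orientation: [0.682, 0.732, -0.0, -0.0]
ft_force: [0.0, -0.8, 0.5]
grip_width: -0.0
```

Request:
{"method": "servo_tool", "body": {
  "increments": [
    {"wx":0,"wy":0,"wz":0,"dx":0.004,"dy":-0.006,"dz":0,"jaw":0},
    {"wx":0,"wy":0,"wz":0,"dx":0.004,"dy":-0.006,"dz":0,"jaw":0}
  ]
}}

```text
time_s: 5.62
tcp_pos: [0.497, 0.1713, 0.0132]
orientation: [0.682, 0.732, 0.0, 0.0]
ft_force: [0.2, -0.2, 0.2]
grip_width: 0.0003
```

Request:
{"method": "servo_tool", "body": {
  "increments": [
    {"wx":0,"wy":0,"wz":0,"dx":0.003,"dy":-0.004,"dz":0,"jaw":0},
    {"wx":0,"wy":0,"wz":0,"dx":0.003,"dy":-0.004,"dz":0,"jaw":0}
  ]
}}

```text
time_s: 5.78
tcp_pos: [0.4888, 0.1767, 0.0132]
orientation: [0.682, 0.732, 0.0, 0.0]
ft_force: [0.3, 0.7, 1.0]
grip_width: 0.0002
```

Request:
{"method": "servo_tool", "body": {
  "increments": [
    {"wx":0,"wy":0,"wz":0,"dx":0.003,"dy":-0.004,"dz":0,"jaw":0},
    {"wx":0,"wy":0,"wz":0,"dx":0.003,"dy":-0.003,"dz":0,"jaw":0}
  ]
}}

```text
time_s: 5.95
tcp_pos: [0.4815, 0.1821, 0.0131]
orientation: [0.682, 0.732, 0.0, 0.0]
ft_force: [0.4, -0.0, -0.3]
grip_width: 0.0001
```

Run:
```python
from h import *
print(bot.get_obs()['tcp_pos'],bot.get_obs()['ft_force'])
d=cap('side','side3.png'); im=d['pixels'][:,:,::-1]
b=cv2.resize(im[130:270,230:400],(728,600),interpolation=cv2.INTER_CUBIC)
cv2.imwrite('pics/c3.png',b)
```

```text
[0.48145877 0.18205785 0.01310736] [ 0.42136668 -0.03995528 -0.28335947]
```

View pics/c3.png

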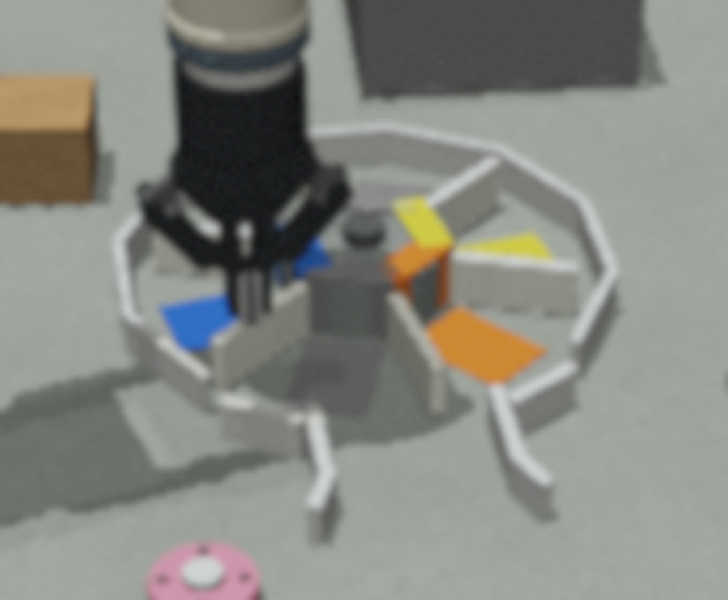

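Run:
```python
from h import *
c=load('side3.png')
for z in(.013,.03,.04,.05):
    print(z,((px(c,(.4815,.182,z))-[230,130])*[728/170,600/140]).round())
A=np.array([.558,.2535]); t=np.radians(-136.7)
for r in(.055,.07,.1,.134):
    p=A+r*np.array([np.cos(t),np.sin(t)]); print(r,p,[((px(c,(*p,z))-[230,130])*[728/170,600/140]).round() for z in(0,.036)])
```

```text
0.013 [251. 347.]
0.03 [250. 324.]
0.04 [250. 310.]
0.05 [249. 296.]
0.055 [0.5179725  0.21577999] [array([307., 328.]), array([306., 280.])]
0.07 [0.50705591 0.20549272] [array([291., 339.]), array([290., 290.])]
0.1 [0.48522272 0.18491816] [array([258., 361.]), array([256., 312.])]
0.134 [0.46047845 0.16160034] [array([219., 386.]), array([217., 338.])]
```

Run:
```python
from h import *
c=load('side2.png');im=c['pixels'][:,:,::-1]
b=cv2.resize(im[160:240,270:360],(675,600),interpolation=cv2.INTER_CUBIC)
for z in(.014,.036,.05): print(z,(px(c,(.546,.1516,z))-[270,160])*7.5)
cv2.imwrite('pics/c4.png',b)
```

```text
0.014 [336.02668661 420.3395062 ]
0.036 [335.92266652 367.82182574]
0.05 [335.85540256 333.86158698]
```

View pics/c4.png

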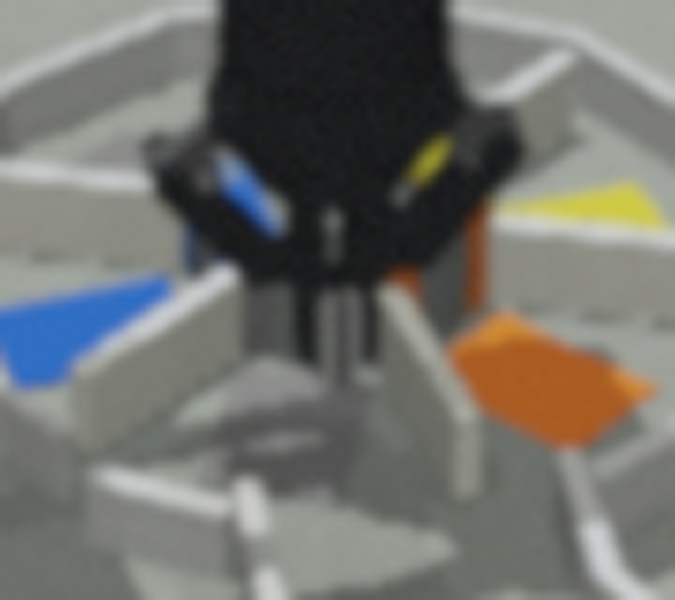

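The fingertips end about 22 mm above where the reported TCP puts them: the crop shows them at (340,380), but z=0.014 projects to row 420. So they passed over the vanes. I'll lift, return over the orange bay and descend with a force guard to find the real bench height.

Request:
{"method": "servo_tool", "body": {
  "increments": [
    {"wx":0,"wy":0,"wz":0,"dx":0,"dy":0,"dz":-0.03,"jaw":0},
    {"wx":0,"wy":0,"wz":0,"dx":-0.003,"dy":0.037,"dz":0,"jaw":0},
    {"wx":0,"wy":0,"wz":0,"dx":-0.003,"dy":0.037,"dz":0,"jaw":0},
    {"wx":0,"wy":0,"wz":0,"dx":-0.003,"dy":0.037,"dz":0,"jaw":0},
    {"wx":0,"wy":0,"wz":0,"dx":-0.003,"dy":0.037,"dz":0,"jaw":0},
    {"wx":0,"wy":0,"wz":0,"dx":0,"dy":0,"dz":0.015,"jaw":0},
    {"wx":0,"wy":0,"wz":0,"dx":0,"dy":0,"dz":0.013,"jaw":0},
    {"wx":0,"wy":0,"wz":0,"dx":0,"dy":0,"dz":0,"jaw":0}
  ]
}}

```text
time_s: 6.67
tcp_pos: [0.6279, 0.1796, 0.0101]
orientation: [0.682, 0.732, -0.003, -0.002]
ft_force: [-0.9, -0.6, -0.6]
grip_width: 0.0002
```

Request:
{"method": "servo_tool", "body": {
  "increments": [
    {"wx":0,"wy":0,"wz":0,"dx":0,"dy":0,"dz":0.004,"jaw":0},
    {"wx":0,"wy":0,"wz":0,"dx":0,"dy":0,"dz":0.004,"jaw":0},
    {"wx":0,"wy":0,"wz":0,"dx":0,"dy":0,"dz":0,"jaw":0}
  ]
}}

```text
time_s: 6.92
tcp_pos: [0.6296, 0.1805, 0.0073]
orientation: [0.682, 0.732, 0.0, 0.0]
ft_force: [0.2, -0.2, 0.3]
grip_width: 0.0
```

Request:
{"method": "servo_tool", "body": {
  "increments": [
    {"wx":0,"wy":0,"wz":0,"dx":0,"dy":0,"dz":0.003,"jaw":0},
    {"wx":0,"wy":0,"wz":0,"dx":0,"dy":0,"dz":0,"jaw":0}
  ]
}}

```text
time_s: 7.08
tcp_pos: [0.6302, 0.1804, 0.0046]
orientation: [0.682, 0.732, 0.0, 0.0]
ft_force: [-0.3, -0.0, 1.0]
grip_width: 0.0002
```

Request:
{"method": "servo_tool", "body": {
  "increments": [
    {"wx":0,"wy":0,"wz":0,"dx":0,"dy":0,"dz":0.003,"jaw":0},
    {"wx":0,"wy":0,"wz":0,"dx":0,"dy":0,"dz":0.002,"jaw":0},
    {"wx":0,"wy":0,"wz":0,"dx":0,"dy":0,"dz":0,"jaw":0}
  ]
}}

```text
time_s: 7.33
tcp_pos: [0.63, 0.1802, -0.0014]
orientation: [0.682, 0.732, -0.0, -0.0]
ft_force: [-0.4, -0.7, -0.3]
grip_width: -0.0001
```

Request:
{"method": "servo_tool", "body": {
  "increments": [
    {"wx":0,"wy":0,"wz":0,"dx":0,"dy":0,"dz":0.002,"jaw":0},
    {"wx":0,"wy":0,"wz":0,"dx":0,"dy":0,"dz":0.002,"jaw":0},
    {"wx":0,"wy":0,"wz":0,"dx":0,"dy":0,"dz":0,"jaw":0}
  ]
}}

```text
time_s: 7.58
tcp_pos: [0.6301, 0.1802, -0.0056]
orientation: [0.682, 0.732, -0.0, -0.0]
ft_force: [-0.8, 0.1, -0.1]
grip_width: 0.0
```

Run:
```python
from h import *
o=bot.get_obs();print(o['tcp_pos'],o['ft_force'])
c=cap('side','side5.png'); im=c['pixels'][:,:,::-1]
u=px(c,(*o['tcp_pos'][:2],.03)).astype(int); x0,y0=u[0]-40,u[1]-40
b=cv2.resize(im[y0:y0+75,x0:x0+80],(640,600),interpolation=cv2.INTER_CUBIC)
for z in(0,.014,.036,.05): print(z,(px(c,(*o['tcp_pos'][:2],z))-[x0,y0])*8)
cv2.imwrite('pics/c5.png',b)
```

```text
[ 0.63006073  0.18017899 -0.00557542] [-0.81787809  0.14033297 -0.08705157]
0 [317.68856961 398.70541694]
0.014 [319.11711079 363.9311184 ]
0.036 [321.39724582 308.42687558]
0.05 [322.87118788 272.5474049 ]
```

View pics/c5.png

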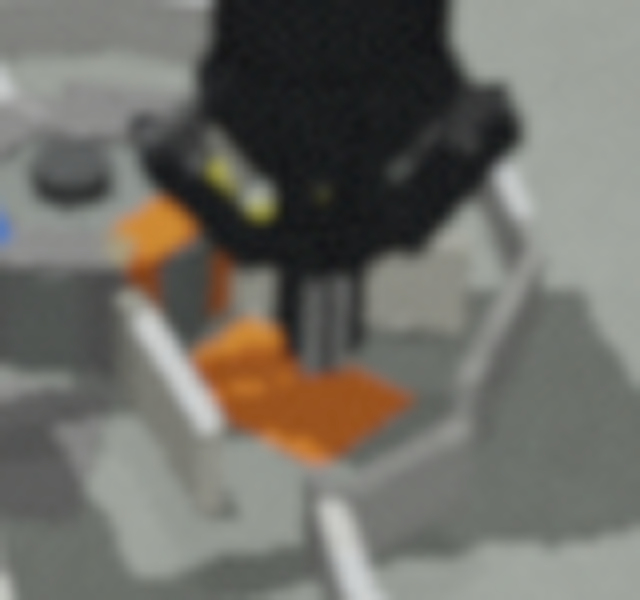

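The tip now sits at row ~372 in this crop, about z=0.013, while −0.0056 is reported. So the real tip is about 19 mm above the reported TCP. It is well inside the orange bay and below the vane top, so now the push.

Request:
{"method": "servo_tool", "body": {
  "increments": [
    {"wx":0,"wy":0,"wz":0,"dx":-0.007,"dy":-0.011,"dz":0,"jaw":0},
    {"wx":0,"wy":0,"wz":0,"dx":-0.007,"dy":-0.011,"dz":0,"jaw":0},
    {"wx":0,"wy":0,"wz":0,"dx":-0.003,"dy":-0.009,"dz":0,"jaw":0},
    {"wx":0,"wy":0,"wz":0,"dx":-0.003,"dy":-0.009,"dz":0,"jaw":0},
    {"wx":0,"wy":0,"wz":0,"dx":-0.002,"dy":-0.008,"dz":0,"jaw":0}
  ]
}}

```text
time_s: 8.05
tcp_pos: [0.5838, 0.1547, -0.0047]
orientation: [0.682, 0.732, 0.0, 0.0]
ft_force: [0.7, 1.5, 0.4]
grip_width: -0.0
```

Request:
{"method": "servo_tool", "body": {
  "increments": [
    {"wx":0,"wy":0,"wz":0,"dx":-0.001,"dy":-0.009,"dz":0,"jaw":0},
    {"wx":0,"wy":0,"wz":0,"dx":-0.001,"dy":-0.009,"dz":0,"jaw":0},
    {"wx":0,"wy":0,"wz":0,"dx":0.001,"dy":-0.009,"dz":0,"jaw":0},
    {"wx":0,"wy":0,"wz":0,"dx":0.001,"dy":-0.009,"dz":0,"jaw":0},
    {"wx":0,"wy":0,"wz":0,"dx":0,"dy":0,"dz":0,"jaw":0}
  ]
}}

```text
time_s: 8.47
tcp_pos: [0.5495, 0.1526, -0.0041]
orientation: [0.682, 0.732, 0.002, 0.002]
ft_force: [-0.5, 0.4, -0.2]
grip_width: -0.0
```

```bash
cat >> h.py <<'E'
def rotor(fn):
    "bearing of the blue floor patch from the axis, less that in top1"
    r=[]
    for f in('top1.png',fn):
        c=load(f); im=c['pixels'][:,:,::-1].copy(); m=cv2.inRange(cv2.cvtColor(im,cv2.COLOR_BGR2HSV),(100,150,90),(125,255,255)); m[:,:150]=0;m[:,270:]=0; m[:180]=0;m[310:]=0
        p=np.argwhere(m); P=np.array([w(c,x,y,0)[:2] for y,x in p])-[.558,.2535]; P=P[np.linalg.norm(P,axis=1)>.07]
        t=P.mean(0); r.append(np.degrees(np.arctan2(t[1],t[0]))); print(f,len(P),r[-1],np.linalg.norm(t))
    return r[1]-r[0]
E
python3 - <<'E'
from h import *
cap('top','top6.png'); print(rotor('top6.png')); o=bot.get_obs();print(o['tcp_pos'],o['ft_force'])
E
```

```text
top1.png 449 -168.01584283036493 0.09654004543931166
top6.png 433 158.87183604454805 0.0980140356195394
326.887678874913
[ 0.54823485  0.15243491 -0.00454417] [-0.16485043 -0.67535091 -1.2444764 ]
```

Request:
{"method": "servo_tool", "body": {
  "increments": [
    {"wx":0,"wy":0,"wz":0,"dx":0.001,"dy":-0.004,"dz":0,"jaw":0},
    {"wx":0,"wy":0,"wz":0,"dx":0.002,"dy":-0.004,"dz":0,"jaw":0},
    {"wx":0,"wy":0,"wz":0,"dx":0,"dy":0,"dz":0,"jaw":0},
    {"wx":0,"wy":0,"wz":0,"dx":0,"dy":0,"dz":0,"jaw":0}
  ]
}}

```text
time_s: 8.85
tcp_pos: [0.5395, 0.155, -0.005]
orientation: [0.682, 0.732, -0.0, -0.0]
ft_force: [0.1, -0.6, 0.6]
grip_width: 0.0002
```

Run:
```python
from h import *
cap('top','top7.png'); print(rotor('top7.png')-360); o=bot.get_obs();print(o['tcp_pos'],o['ft_force'])
```

```text
top1.png 449 -168.01584283036493 0.09654004543931166
top7.png 461 151.17534028425158 0.09773884349352875
-40.80881688538352
[ 0.53968895  0.15491195 -0.00494911] [ 0.71672707 -0.31451552  0.14690414]
```

Request:
{"method": "servo_tool", "body": {
  "increments": [
    {"wx":0,"wy":0,"wz":0,"dx":0,"dy":0.002,"dz":0,"jaw":0},
    {"wx":0,"wy":0,"wz":0,"dx":0,"dy":0,"dz":-0.03,"jaw":0},
    {"wx":0,"wy":0,"wz":0,"dx":0,"dy":0,"dz":-0.04,"jaw":0},
    {"wx":0,"wy":0,"wz":0,"dx":0,"dy":0,"dz":-0.02,"jaw":0},
    {"wx":0,"wy":0,"wz":0,"dx":-0.038,"dy":-0.006,"dz":0,"jaw":50},
    {"wx":0,"wy":0,"wz":0,"dx":-0.038,"dy":-0.006,"dz":0,"jaw":50},
    {"wx":0,"wy":0,"wz":0,"dx":-0.038,"dy":-0.006,"dz":0,"jaw":50},
    {"wx":0,"wy":0,"wz":0,"dx":-0.038,"dy":-0.006,"dz":0,"jaw":50}
  ]
}}

```text
time_s: 9.57
tcp_pos: [0.5286, 0.0003, 0.0855]
orientation: [0.681, 0.732, 0.0, 0.0]
ft_force: [0.9, -0.4, -0.9]
grip_width: 0.0426
```

Request:
{"method": "servo_tool", "body": {
  "increments": [
    {"wx":0,"wy":0,"wz":0,"dx":-0.038,"dy":-0.006,"dz":0,"jaw":50},
    {"wx":0,"wy":0,"wz":0,"dx":-0.038,"dy":-0.006,"dz":0,"jaw":50},
    {"wx":0,"wy":0,"wz":0,"dx":-0.038,"dy":-0.006,"dz":0,"jaw":50},
    {"wx":0,"wy":0,"wz":0,"dx":-0.038,"dy":-0.006,"dz":0,"jaw":50},
    {"wx":0,"wy":0,"wz":0,"dx":-0.038,"dy":-0.006,"dz":0,"jaw":50},
    {"wx":0,"wy":0,"wz":0,"dx":-0.038,"dy":-0.006,"dz":0,"jaw":50},
    {"wx":0,"wy":0,"wz":0,"dx":-0.038,"dy":-0.006,"dz":0,"jaw":50},
    {"wx":0,"wy":0,"wz":0,"dx":0,"dy":0,"dz":0,"jaw":50}
  ]
}}

```text
time_s: 10.23
tcp_pos: [0.5041, -0.2732, 0.0848]
orientation: [0.684, 0.73, -0.001, 0.001]
ft_force: [0.4, 0.2, -0.4]
grip_width: 0.0424
```

Run:
```python
from h import *
c=cap('top','top8.png'); print(rotor('top8.png')-360); o=bot.get_obs();print(o['tcp_pos'],o['ft_force'],o['grip_width'])
P=np.array(o['tcp_pos'])
im=c['pixels'][:,:,::-1]
a=cv2.resize(im[175:305,145:315],(523,400),interpolation=cv2.INTER_CUBIC)
# orange cap by side view of start: second measure (boss top) 
d=load('side1.png'); i=d['pixels'][:,:,::-1]
b=cv2.resize(i[350:410,285:350],(268,247),interpolation=cv2.INTER_CUBIC)
t=load('top1.png')['pixels'][:,:,::-1]
b2=cv2.resize(t[250:287,440:480],(268,248),interpolation=cv2.INTER_CUBIC)
r=np.vstack([b,b2]); cv2.imwrite('pics/c8.png',np.hstack([cv2.copyMakeBorder(a,0,95,0,0,cv2.BORDER_CONSTANT),r]))
```

```text
top1.png 449 -168.01584283036493 0.09654004543931166
top8.png 466 151.25417489937493 0.09756057118072085
-40.729982270260166
[ 0.5046607  -0.27007261  0.08472217] [-0.55345534 -0.05080405  0.08268102] 0.042795327720634845
```

View pics/c8.png

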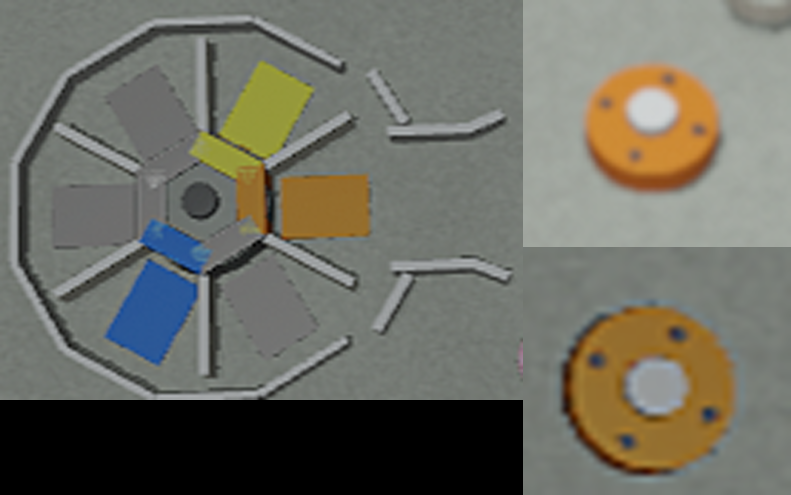

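The orange bay faces the lane and the rotor holds at −40.7° from its start after release, so it has clicked in. Boss centre: top crop (657,386), side crop (652,108).

Run:
```python
from h import *
t=load('top1.png'); s=load('side1.png')
print(w(t,440+134/6.7,250+139/6.7,.022), w(s,285+129/4.123,350+108/4.117,.022))
c=load('top8.png'); P=lambda u,v,z:w(c,145+u/3.077,175+v/3.077,z)[:2]
A=P(200,200,.052); v=[P(*q,.036) for q in((352,118),(352,284),(205,375),(60,293),(58,127),(203,40))]
B=np.mean(v,0); print('axis',A,'vane mean',B)
an=[np.degrees(np.arctan2(*(p-B)[::-1])) for p in v]; print(an, np.linalg.norm(v-B,axis=1))
W=[P(*q,.028) for q in((390,132),(470,130),(393,266),(472,263))]; print(W,(W[0]+W[2])/2,(W[1]+W[3])/2)
g=(W[0]+W[2])/2;g2=(W[1]+W[3])/2; print([np.degrees(np.arctan2(*(p-A)[::-1])) for p in(g,g2)])
```

```text
[ 0.49994734 -0.34464484  0.022     ] [ 0.49771887 -0.34711953  0.022     ]
axis [0.55845006 0.25407595] vane mean [0.55746448 0.25304872]
[np.float64(-57.545395059415334), np.float64(-117.14817715331377), np.float64(-177.14734652924585), np.float64(123.20068869120085), np.float64(63.210112269279854), np.float64(3.508873829452631)] [0.13334272 0.13179652 0.13300229 0.13051459 0.13337832 0.13301887]
[array([0.62002059, 0.11093385]), array([0.62278246, 0.04771903]), array([0.51314464, 0.10509684]), array([0.51667088, 0.04346424])] [0.56658261 0.10801534] [0.56972667 0.04559163]
[np.float64(-86.81310036848787), np.float64(-86.90397054426853)]
```

Request:
{"method": "servo_tool", "body": {
  "increments": [
    {"wx":0,"wy":0,"wz":0.7,"dx":-0.03,"dy":-0.003,"dz":0,"jaw":50},
    {"wx":0,"wy":0,"wz":0,"dx":-0.03,"dy":-0.003,"dz":0,"jaw":50},
    {"wx":0,"wy":0,"wz":0,"dx":-0.016,"dy":-0.003,"dz":0,"jaw":50},
    {"wx":0,"wy":0,"wz":0,"dx":0,"dy":0,"dz":0.03,"jaw":50},
    {"wx":0,"wy":0,"wz":0,"dx":0,"dy":0,"dz":0.03,"jaw":50},
    {"wx":0,"wy":0,"wz":0,"dx":0,"dy":0,"dz":0,"jaw":50},
    {"wx":0,"wy":0,"wz":0,"dx":0,"dy":0,"dz":0,"jaw":50}
  ]
}}

```text
time_s: 10.87
tcp_pos: [0.5003, -0.3412, 0.023]
orientation: [0.686, 0.728, -0.0, -0.003]
ft_force: [1.4, 0.2, -0.5]
grip_width: 0.0426
```

Request:
{"method": "servo_tool", "body": {
  "increments": [
    {"wx":0,"wy":0,"wz":0,"dx":0,"dy":0,"dz":0,"jaw":50},
    {"wx":0,"wy":0,"wz":0,"dx":-0.003,"dy":-0.001,"dz":0.01,"jaw":50},
    {"wx":0,"wy":0,"wz":0,"dx":0,"dy":0,"dz":0.008,"jaw":50},
    {"wx":0,"wy":0,"wz":0,"dx":0,"dy":0,"dz":0,"jaw":50},
    {"wx":0,"wy":0,"wz":0,"dx":0,"dy":0,"dz":0,"jaw":50}
  ]
}}

```text
time_s: 11.28
tcp_pos: [0.5003, -0.3458, 0.0067]
orientation: [0.686, 0.727, -0.0, -0.0]
ft_force: [0.1, -0.7, 0.5]
grip_width: 0.0428
```

Run:
```python
from h import *
o=bot.get_obs();print(o['tcp_pos'],o['ft_force'])
c=cap('side','side9.png'); im=c['pixels'][:,:,::-1]
u=px(c,(*o['tcp_pos'][:2],.03)).astype(int); x0,y0=u[0]-40,u[1]-40
b=cv2.resize(im[y0:y0+75,x0:x0+80],(640,600),interpolation=cv2.INTER_CUBIC)
for z in(0,.016,.022,.03): print(z,(px(c,(*o['tcp_pos'][:2],z))-[x0,y0])*8)
cv2.imwrite('pics/c9.png',b)
```

```text
[ 0.50026497 -0.34584955  0.00665926] [ 0.11052606 -0.66983155  0.48889319]
0 [324.61942787 407.23679898]
0.016 [324.72555443 364.56632817]
0.022 [324.76588755 348.34952819]
0.03 [324.82012792 326.54101661]
```

View pics/c9.png

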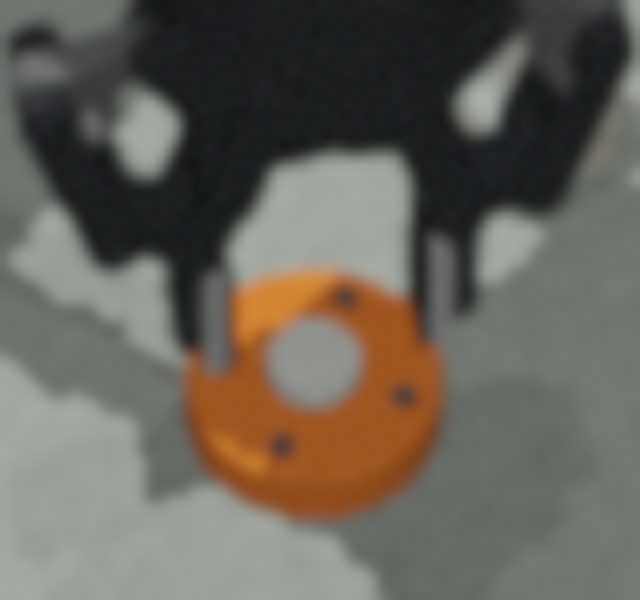

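Side crop: boss centre (315,365) lies between the pads, about 2.5 mm off the pad centre line. The tips are ~5 mm above the boss's grip height. I'll correct, lower and close.

Request:
{"method": "servo_tool", "body": {
  "increments": [
    {"wx":0,"wy":0,"wz":0,"dx":-0.003,"dy":-0.0025,"dz":0.004,"jaw":36},
    {"wx":0,"wy":0,"wz":0,"dx":0,"dy":0,"dz":0.002,"jaw":36},
    {"wx":0,"wy":0,"wz":0,"dx":0,"dy":0,"dz":0,"jaw":36},
    {"wx":0,"wy":0,"wz":0,"dx":0,"dy":0,"dz":0,"jaw":36}
  ]
}}

```text
time_s: 11.67
tcp_pos: [0.498, -0.3493, 0.0009]
orientation: [0.686, 0.727, 0.0, -0.0]
ft_force: [0.3, 0.6, -0.7]
grip_width: 0.0305
```

Request:
{"method": "servo_tool", "body": {
  "increments": [
    {"wx":0,"wy":0,"wz":0,"dx":0,"dy":0,"dz":0.001,"jaw":36},
    {"wx":0,"wy":0,"wz":0,"dx":0,"dy":0,"dz":0.001,"jaw":36},
    {"wx":0,"wy":0,"wz":0,"dx":0,"dy":0,"dz":0.0,"jaw":36}
  ]
}}

```text
time_s: 11.92
tcp_pos: [0.4982, -0.3492, -0.0011]
orientation: [0.686, 0.727, 0.0, -0.0]
ft_force: [-0.2, 0.7, -0.0]
grip_width: 0.0308
```

Request:
{"method": "servo_tool", "body": {
  "increments": [
    {"wx":0,"wy":0,"wz":0,"dx":0,"dy":0,"dz":0,"jaw":0},
    {"wx":0,"wy":0,"wz":0,"dx":0,"dy":0,"dz":0,"jaw":0},
    {"wx":0,"wy":0,"wz":0,"dx":0,"dy":0,"dz":0,"jaw":0},
    {"wx":0,"wy":0,"wz":0,"dx":0,"dy":0,"dz":0,"jaw":0}
  ]
}}

```text
time_s: 12.25
tcp_pos: [0.4982, -0.3493, -0.0009]
orientation: [0.686, 0.727, -0.0, -0.0]
ft_force: [1.4, 0.3, -0.2]
grip_width: -0.0001
```

Closed to 0, so the tips are still above the boss. Reopen, go 3 mm lower and retry.

Request:
{"method": "servo_tool", "body": {
  "increments": [
    {"wx":0,"wy":0,"wz":0,"dx":0,"dy":0,"dz":0,"jaw":36},
    {"wx":0,"wy":0,"wz":0,"dx":0,"dy":0,"dz":0,"jaw":36},
    {"wx":0,"wy":0,"wz":0,"dx":0,"dy":0,"dz":0,"jaw":36},
    {"wx":0,"wy":0,"wz":0,"dx":0,"dy":0,"dz":0.002,"jaw":36},
    {"wx":0,"wy":0,"wz":0,"dx":0,"dy":0,"dz":0.001,"jaw":36},
    {"wx":0,"wy":0,"wz":0,"dx":0,"dy":0,"dz":0,"jaw":36}
  ]
}}

```text
time_s: 12.75
tcp_pos: [0.498, -0.3491, -0.0045]
orientation: [0.686, 0.727, -0.0, -0.0]
ft_force: [0.1, -0.3, -0.9]
grip_width: 0.0304
```

Request:
{"method": "servo_tool", "body": {
  "increments": [
    {"wx":0,"wy":0,"wz":0,"dx":0,"dy":0,"dz":0,"jaw":0},
    {"wx":0,"wy":0,"wz":0,"dx":0,"dy":0,"dz":0,"jaw":0},
    {"wx":0,"wy":0,"wz":0,"dx":0,"dy":0,"dz":0,"jaw":0},
    {"wx":0,"wy":0,"wz":0,"dx":0,"dy":0,"dz":0,"jaw":0}
  ]
}}

```text
time_s: 13.08
tcp_pos: [0.4982, -0.3493, -0.0038]
orientation: [0.686, 0.727, -0.0, 0.0]
ft_force: [-0.6, 0.6, 1.6]
grip_width: 0.0169
```

Request:
{"method": "servo_tool", "body": {
  "increments": [
    {"wx":0,"wy":0,"wz":0,"dx":0,"dy":0,"dz":0,"jaw":0},
    {"wx":0,"wy":0,"wz":0,"dx":0,"dy":0,"dz":0,"jaw":0}
  ]
}}

```text
time_s: 13.25
tcp_pos: [0.4982, -0.3493, -0.0038]
orientation: [0.686, 0.727, -0.0, 0.0]
ft_force: [-0.5, 1.6, 0.3]
grip_width: 0.017
```

Run:
```python
from h import *
o=bot.get_obs();print(o['tcp_pos'],o['ft_force'],o['grip_width'])
c=cap('side','side10.png'); im=c['pixels'][:,:,::-1]
u=px(c,(*o['tcp_pos'][:2],.03)).astype(int); x0,y0=u[0]-40,u[1]-40
b=cv2.resize(im[y0:y0+75,x0:x0+80],(640,600),interpolation=cv2.INTER_CUBIC)
for z in(0,.016,.022,.03): print(z,(px(c,(*o['tcp_pos'][:2],z))-[x0,y0])*8)
cv2.imwrite('pics/c10.png',b)
```

```text
[ 0.49819703 -0.34927918 -0.00380793] [-0.46578956  1.60364541  0.3498875 ] 0.016951720711937086
0 [325.31389313 404.27476844]
0.016 [325.34886561 361.61313161]
0.022 [325.3621573  345.39908787]
0.03 [325.38003253 323.59376088]
```

View pics/c10.png

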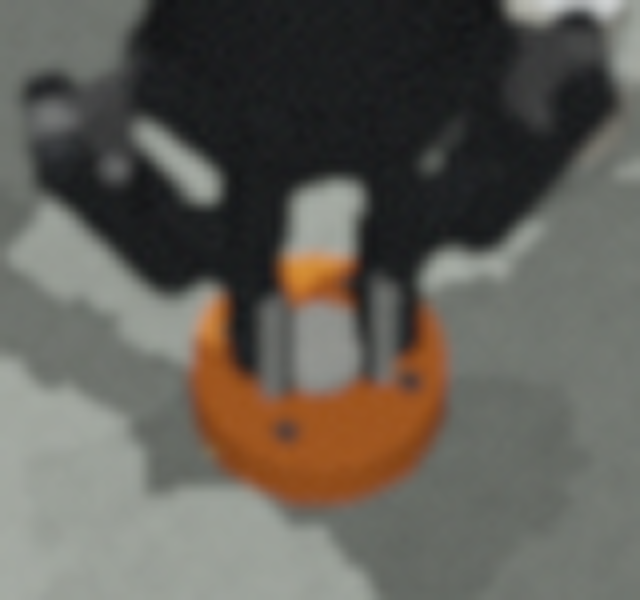

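The pads hold the boss between them, boss centred near (325,350). The width reads 17 mm instead of 22, but the picture shows a sound grip. Press down slightly so that the cap stays on the bench, then drag it.

Request:
{"method": "servo_tool", "body": {
  "increments": [
    {"wx":0,"wy":0,"wz":0,"dx":0,"dy":0,"dz":0.001,"jaw":0},
    {"wx":0,"wy":0,"wz":0,"dx":0,"dy":0,"dz":0,"jaw":0},
    {"wx":0,"wy":0,"wz":0,"dx":0,"dy":0,"dz":0,"jaw":0}
  ]
}}

```text
time_s: 13.55
tcp_pos: [0.4983, -0.3493, -0.0039]
orientation: [0.686, 0.727, -0.0, 0.0]
ft_force: [-2.3, 1.0, 6.5]
grip_width: 0.0169
```

Request:
{"method": "servo_tool", "body": {
  "increments": [
    {"wx":0,"wy":0,"wz":0,"dx":0.006,"dy":-0.001,"dz":0.0005,"jaw":0},
    {"wx":0,"wy":0,"wz":0,"dx":0.012,"dy":-0.0015,"dz":0,"jaw":0},
    {"wx":0,"wy":0,"wz":0,"dx":0.013,"dy":-0.0015,"dz":0,"jaw":0},
    {"wx":0,"wy":0,"wz":0,"dx":0.013,"dy":-0.0015,"dz":0,"jaw":0},
    {"wx":0,"wy":0,"wz":0,"dx":0.013,"dy":-0.0015,"dz":0,"jaw":0}
  ]
}}

```text
time_s: 13.97
tcp_pos: [0.4887, -0.2932, -0.0039]
orientation: [0.686, 0.727, -0.0, 0.002]
ft_force: [0.9, -2.9, 5.4]
grip_width: 0.0172
```

Request:
{"method": "servo_tool", "body": {
  "increments": [
    {"wx":0,"wy":0,"wz":0,"dx":0.011,"dy":-0.001,"dz":0,"jaw":0},
    {"wx":0,"wy":0,"wz":0,"dx":0.011,"dy":0,"dz":0,"jaw":0},
    {"wx":0,"wy":0,"wz":0,"dx":0.011,"dy":0.006,"dz":0,"jaw":0},
    {"wx":0,"wy":0,"wz":0,"dx":0.011,"dy":0.006,"dz":0,"jaw":0},
    {"wx":0,"wy":0,"wz":0,"dx":0.011,"dy":0.006,"dz":0,"jaw":0},
    {"wx":0,"wy":0,"wz":0,"dx":0.011,"dy":0.006,"dz":0,"jaw":0},
    {"wx":0,"wy":0,"wz":0,"dx":0.01,"dy":0.006,"dz":0,"jaw":0}
  ]
}}

```text
time_s: 14.55
tcp_pos: [0.513, -0.2155, -0.0039]
orientation: [0.686, 0.727, -0.0, 0.002]
ft_force: [-2.7, -4.4, 5.7]
grip_width: 0.0171
```

Request:
{"method": "servo_tool", "body": {
  "increments": [
    {"wx":0,"wy":0,"wz":0,"dx":0.01,"dy":0.0065,"dz":0,"jaw":0},
    {"wx":0,"wy":0,"wz":0,"dx":0.01,"dy":0.0065,"dz":0,"jaw":0},
    {"wx":0,"wy":0,"wz":0,"dx":0.01,"dy":0.0065,"dz":0,"jaw":0},
    {"wx":0,"wy":0,"wz":0,"dx":0.01,"dy":0.0065,"dz":0,"jaw":0},
    {"wx":0,"wy":0,"wz":0,"dx":0.01,"dy":0.0065,"dz":0,"jaw":0},
    {"wx":0,"wy":0,"wz":0,"dx":0.01,"dy":0.0065,"dz":0,"jaw":0},
    {"wx":0,"wy":0,"wz":0,"dx":0.01,"dy":0.0065,"dz":0,"jaw":0},
    {"wx":0,"wy":0,"wz":0,"dx":0.01,"dy":0.0065,"dz":0,"jaw":0}
  ]
}}

```text
time_s: 15.22
tcp_pos: [0.5602, -0.1326, -0.0039]
orientation: [0.686, 0.727, -0.0, 0.001]
ft_force: [-2.5, -3.9, 6.8]
grip_width: 0.0168
```

Request:
{"method": "servo_tool", "body": {
  "increments": [
    {"wx":0,"wy":0,"wz":0,"dx":0.013,"dy":0.0017,"dz":0,"jaw":0},
    {"wx":0,"wy":0,"wz":0,"dx":0.013,"dy":0.0017,"dz":0,"jaw":0},
    {"wx":0,"wy":0,"wz":0,"dx":0.013,"dy":0.0017,"dz":0,"jaw":0},
    {"wx":0,"wy":0,"wz":0,"dx":0.013,"dy":0.0017,"dz":0,"jaw":0},
    {"wx":0,"wy":0,"wz":0,"dx":0.013,"dy":0.0017,"dz":0,"jaw":0},
    {"wx":0,"wy":0,"wz":0,"dx":0.013,"dy":0.0017,"dz":0,"jaw":0},
    {"wx":0,"wy":0,"wz":0,"dx":0.013,"dy":0.0017,"dz":0,"jaw":0},
    {"wx":0,"wy":0,"wz":0,"dx":0.013,"dy":0.0017,"dz":0,"jaw":0}
  ]
}}

```text
time_s: 15.88
tcp_pos: [0.5679, -0.0278, -0.0039]
orientation: [0.686, 0.727, 0.0, 0.002]
ft_force: [-0.3, -4.8, 6.9]
grip_width: 0.0167
```

Request:
{"method": "servo_tool", "body": {
  "increments": [
    {"wx":0,"wy":0,"wz":0,"dx":0.013,"dy":0.0017,"dz":0,"jaw":0},
    {"wx":0,"wy":0,"wz":0,"dx":0.013,"dy":0.0017,"dz":0,"jaw":0},
    {"wx":0,"wy":0,"wz":0,"dx":0.012,"dy":0.0017,"dz":0,"jaw":0},
    {"wx":0,"wy":0,"wz":0,"dx":0,"dy":0,"dz":0,"jaw":0}
  ]
}}

```text
time_s: 16.22
tcp_pos: [0.5709, 0.0128, -0.0039]
orientation: [0.686, 0.728, 0.001, 0.001]
ft_force: [0.2, 3.4, 5.9]
grip_width: 0.0168
```

Request:
{"method": "servo_tool", "body": {
  "increments": [
    {"wx":0,"wy":0,"wz":0,"dx":0.012,"dy":0,"dz":0,"jaw":0},
    {"wx":0,"wy":0,"wz":0,"dx":0.012,"dy":0,"dz":0,"jaw":0},
    {"wx":0,"wy":0,"wz":0,"dx":0.012,"dy":0,"dz":0,"jaw":0},
    {"wx":0,"wy":0,"wz":0,"dx":0.012,"dy":0,"dz":0,"jaw":0},
    {"wx":0,"wy":0,"wz":0,"dx":0.012,"dy":0,"dz":0,"jaw":0},
    {"wx":0,"wy":0,"wz":0,"dx":0.012,"dy":0,"dz":0,"jaw":0}
  ]
}}

```text
time_s: 16.72
tcp_pos: [0.5666, 0.0823, -0.0039]
orientation: [0.686, 0.727, 0.0, 0.002]
ft_force: [0.3, -3.8, 6.6]
grip_width: 0.0168
```

Request:
{"method": "servo_tool", "body": {
  "increments": [
    {"wx":0,"wy":0,"wz":0,"dx":0.012,"dy":0,"dz":0,"jaw":0},
    {"wx":0,"wy":0,"wz":0,"dx":0.012,"dy":0,"dz":0,"jaw":0},
    {"wx":0,"wy":0,"wz":0,"dx":0.012,"dy":0,"dz":0,"jaw":0},
    {"wx":0,"wy":0,"wz":0,"dx":0.012,"dy":0,"dz":0,"jaw":0},
    {"wx":0,"wy":0,"wz":0,"dx":0.012,"dy":0,"dz":0,"jaw":0},
    {"wx":0,"wy":0,"wz":0,"dx":0.008,"dy":0,"dz":0,"jaw":0}
  ]
}}

```text
time_s: 17.22
tcp_pos: [0.5625, 0.1508, -0.0039]
orientation: [0.686, 0.728, 0.001, 0.001]
ft_force: [-0.1, -4.7, 6.1]
grip_width: 0.0171
```

Request:
{"method": "servo_tool", "body": {
  "increments": [
    {"wx":0,"wy":0,"wz":0,"dx":0.004,"dy":0,"dz":0,"jaw":0},
    {"wx":0,"wy":0,"wz":0,"dx":0.004,"dy":0,"dz":0,"jaw":0},
    {"wx":0,"wy":0,"wz":0,"dx":0.003,"dy":0,"dz":0,"jaw":0},
    {"wx":0,"wy":0,"wz":0,"dx":0,"dy":0,"dz":0,"jaw":0}
  ]
}}

```text
time_s: 17.55
tcp_pos: [0.5619, 0.1617, -0.0039]
orientation: [0.686, 0.728, 0.001, 0.001]
ft_force: [-0.5, -1.8, 6.1]
grip_width: 0.0169
```

Request:
{"method": "servo_tool", "body": {
  "increments": [
    {"wx":0,"wy":0,"wz":0,"dx":0.003,"dy":0,"dz":0,"jaw":0},
    {"wx":0,"wy":0,"wz":0,"dx":0.003,"dy":0,"dz":0,"jaw":0},
    {"wx":0,"wy":0,"wz":0,"dx":0.002,"dy":0,"dz":0,"jaw":0}
  ]
}}

```text
time_s: 17.8
tcp_pos: [0.5615, 0.1689, -0.0039]
orientation: [0.686, 0.727, 0.001, 0.001]
ft_force: [0.7, -4.9, 6.8]
grip_width: 0.0167
```

Request:
{"method": "servo_tool", "body": {
  "increments": [
    {"wx":0,"wy":0,"wz":0,"dx":0.002,"dy":0,"dz":0,"jaw":0},
    {"wx":0,"wy":0,"wz":0,"dx":0.001,"dy":0,"dz":0,"jaw":0},
    {"wx":0,"wy":0,"wz":0,"dx":0,"dy":0,"dz":0,"jaw":0}
  ]
}}

```text
time_s: 18.05
tcp_pos: [0.5614, 0.1708, -0.0039]
orientation: [0.686, 0.727, -0.0, 0.002]
ft_force: [0.2, -7.1, 6.9]
grip_width: 0.0169
```

Request:
{"method": "servo_tool", "body": {
  "increments": [
    {"wx":0,"wy":0,"wz":0,"dx":0.001,"dy":0,"dz":0,"jaw":0},
    {"wx":0,"wy":0,"wz":0,"dx":0.001,"dy":0,"dz":0,"jaw":0},
    {"wx":0,"wy":0,"wz":0,"dx":0,"dy":0,"dz":0,"jaw":0}
  ]
}}

```text
time_s: 18.3
tcp_pos: [0.5614, 0.1709, -0.0039]
orientation: [0.687, 0.727, -0.001, 0.003]
ft_force: [-1.3, -12.7, 8.5]
grip_width: 0.0168
```

The cap is firmly against the hub: y force −12.7 N and it has stopped at y=0.171, where 0.1726±2 mm was expected. Release with a small opening and lift straight up.

Request:
{"method": "servo_tool", "body": {
  "increments": [
    {"wx":0,"wy":0,"wz":0,"dx":0,"dy":0,"dz":-0.0013,"jaw":0},
    {"wx":0,"wy":0,"wz":0,"dx":0,"dy":0,"dz":0,"jaw":29},
    {"wx":0,"wy":0,"wz":0,"dx":0,"dy":0,"dz":0,"jaw":29},
    {"wx":0,"wy":0,"wz":0,"dx":0,"dy":0,"dz":0,"jaw":29},
    {"wx":0,"wy":0,"wz":0,"dx":0,"dy":0,"dz":0,"jaw":29}
  ]
}}

```text
time_s: 18.72
tcp_pos: [0.5599, 0.1747, -0.0046]
orientation: [0.686, 0.728, -0.0, -0.0]
ft_force: [0.2, 0.0, -0.5]
grip_width: 0.0248
```

Request:
{"method": "servo_tool", "body": {
  "increments": [
    {"wx":0,"wy":0,"wz":0,"dx":0,"dy":0,"dz":-0.01,"jaw":29},
    {"wx":0,"wy":0,"wz":0,"dx":0,"dy":0,"dz":-0.03,"jaw":29},
    {"wx":0,"wy":0,"wz":0,"dx":0,"dy":0,"dz":-0.04,"jaw":29},
    {"wx":0,"wy":0,"wz":0,"dx":-0.04,"dy":0,"dz":-0.01,"jaw":29},
    {"wx":0,"wy":0,"wz":0,"dx":-0.04,"dy":0,"dz":0,"jaw":29},
    {"wx":0,"wy":0,"wz":0,"dx":-0.04,"dy":0,"dz":0,"jaw":29},
    {"wx":0,"wy":0,"wz":0,"dx":-0.04,"dy":0,"dz":0,"jaw":29},
    {"wx":0,"wy":0,"wz":0,"dx":-0.04,"dy":0,"dz":0,"jaw":29}
  ]
}}

```text
time_s: 19.38
tcp_pos: [0.5721, -0.0267, 0.087]
orientation: [0.686, 0.728, 0.0, 0.0]
ft_force: [0.6, -0.6, -0.9]
grip_width: 0.0248
```

Request:
{"method": "servo_tool", "body": {
  "increments": [
    {"wx":0,"wy":0,"wz":0,"dx":-0.04,"dy":0,"dz":0,"jaw":29},
    {"wx":0,"wy":0,"wz":0,"dx":-0.04,"dy":0,"dz":0,"jaw":29},
    {"wx":0,"wy":0,"wz":0,"dx":-0.04,"dy":0,"dz":0,"jaw":29},
    {"wx":0,"wy":0,"wz":0,"dx":-0.04,"dy":0,"dz":0,"jaw":29},
    {"wx":0,"wy":0,"wz":0,"dx":-0.04,"dy":0,"dz":0,"jaw":29},
    {"wx":0,"wy":0,"wz":0,"dx":-0.04,"dy":0,"dz":0,"jaw":29},
    {"wx":0,"wy":0,"wz":0,"dx":0,"dy":0,"dz":0,"jaw":29}
  ]
}}

```text
time_s: 19.97
tcp_pos: [0.5852, -0.2719, 0.0859]
orientation: [0.688, 0.725, -0.001, 0.001]
ft_force: [0.7, -0.2, -0.4]
grip_width: 0.0248
```

Run:
```python
from h import *
c=cap('top','top11.png'); print(rotor('top11.png')-360)
im=c['pixels'][:,:,::-1]
a=cv2.resize(im[175:305,145:315],(680,520),interpolation=cv2.INTER_CUBIC)
cv2.imwrite('pics/c11.png',a)
h=cv2.cvtColor(im.copy(),cv2.COLOR_BGR2HSV)
old=load('top1.png')['pixels'].astype(int)
for n,u,v in(('blue',382,287),('yellow',388,206),('jar',428,242),('pink',326,292),('sblue',377,334),('red',341,334),('tape',432,337)):
    s=np.s_[v-18:v+18,u-18:u+18]; print(n,np.abs(old[s]-c['pixels'][s].astype(int)).mean().round(1))
```

```text
top1.png 449 -168.01584283036493 0.09654004543931166
top11.png 468 151.24973872822102 0.09736402314527723
-40.73441844141405
blue 30.8
yellow 5.9
jar 37.1
pink 0.9
sblue 29.3
red 21.3
tape 14.9
```

View pics/c11.png

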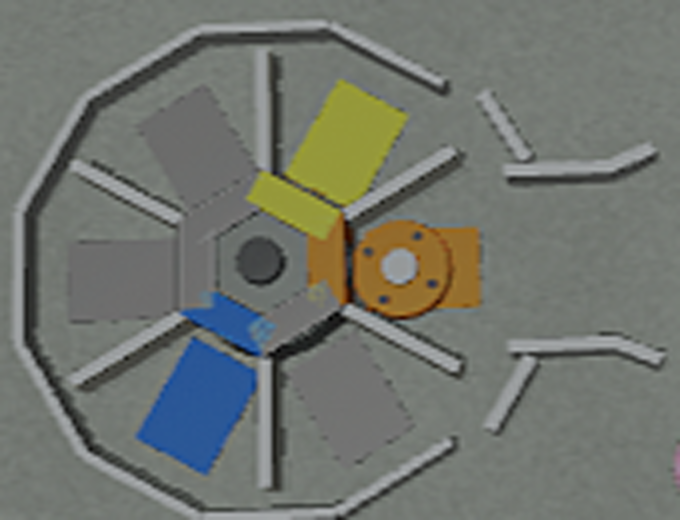

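The orange cap's boss is at (399,267), against the orange hub face and on the bay's centre line. A numeric check of the distance and of the other caps before handing in.

Run:
```python
from h import *
c=load('top11.png'); P=lambda u,v,z:w(c,145+u/4,175+v/4,z)[:2]
b=P(399,267,.022)-P(260,260,.052); print('boss from axis',np.linalg.norm(b),np.degrees(np.arctan2(*b[::-1])))
s=cap('side','side12.png'); o=load('side1.png')
b2=lambda c,lo,hi,box:[ (m.mean(0)+[box[1],box[0]]).round(1) for m in [np.argwhere(cv2.inRange(cv2.cvtColor(np.ascontiguousarray(c['pixels'][box[1]:box[3],box[0]:box[2]]),cv2.COLOR_RGB2HSV),lo,hi))] if len(m)]
for n,lo,hi,box in(('blue',(100,120,60),(125,255,255),(265,290,310,330)),('sblue',(100,120,60),(125,255,255),(215,295,250,325)),('yellow',(24,110,80),(36,255,255),(360,285,405,325)),('tape',(45,100,40),(80,255,255),(195,325,265,390)),('pink',(150,30,80),(179,160,255),(255,250,300,280)),('red',(0,150,60),(6,255,255),(215,265,250,295))): print(n,b2(o,lo,hi,box),b2(s,lo,hi,box))
x=np.s_[315:360,325:365]; print('jar diff',np.abs(o['pixels'][x].astype(int)-s['pixels'][x]).mean())
```

```text
boss from axis 0.07901676198704614 -88.1713027226156
blue [array([311.6, 286.1])] [array([311.6, 286. ])]
sblue [array([312.1, 233.5])] [array([312. , 233.5])]
yellow [array([309. , 380.9])] [array([309.5, 381.9])]
tape [array([357.5, 229.3])] [array([357.5, 229.3])]
pink [array([267.5, 277.2])] [array([267.6, 277.2])]
red [array([283.8, 231.9])] [array([284.1, 232.1])]
jar diff 18.935925925925925
```

```bash
python3 -c "
from h import *
print(finish_job())"
```

```text
the job is handed in; nothing more can be done
None
```

The job is done and handed in at about 20 s. The tag in the frame was orange, so I turned the rotor about 40° clockwise until the orange bay clicked in facing the lane. I then gripped the orange cap by its boss and slid it flat, pressed lightly onto the bench, up the lane until it stopped against the hub. I let go and moved clear.

**Last checks**
- **Rotor:** it stayed at −40.7° from its starting angle after I released it and after the cap went in. The orange bay faces the lane.
- **Cap:** the boss measures 79 mm from the axis (81 mm nominal, measurement good to about 2 mm) and is on the bay's centre line. At the end the hub pushed back with about 13 N and the cap stopped moving.
- **Other things:** the blue, pink, small blue and red discs and the tape are unmoved to within about 0.3 pixel. The yellow cap's reading shifted by about 1 pixel, most likely shadow.

**What disagreed or could not be checked**
- **Fingertip height:** the real fingertips sit about 20 mm above the reported TCP. Because of this my first rotor sweep passed over the vanes without touching anything, and my first try at the boss closed above it.
- **Grip reading:** the gripper showed 17 mm on the 22 mm boss, though the picture showed it held properly.
- **Jar:** the image comparison around it failed, most likely because the arm was in view there. The planned path kept the cap at least about 15 mm from it.
- **Not checked:** I did not compare the screwdriver, spanner, carton and bottle; nothing was moved near them.

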